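# Shut and lock the medicine drawer

## Robot

A 6-joint arm with a two-finger parallel gripper is mounted at the origin on the work surface. World frame = base frame: x ahead of the robot, y to its left, z up, the work surface at z = 0. Lengths are in m, angles in rad, forces in N, time in s.
With the tool pointing down it reaches from about 0.35 to 0.975 m from the base axis. Payload 4.9 kg.
Tool frame: the origin (TCP) lies at the very end of the fingers, on their centre line; the grasp point (between the pads) lies 19 mm behind it; z points along the fingers, y is the line along which they close (so a half turn about z gives the same grasp; the last joint's range is limited). The gripper opens to 85 mm and grips with 20 to 120 N. Pads are 22 mm wide; open, the fingers measure 114 mm over their backs; the gripper's body (76 mm by 85 mm) begins 54 mm behind the grasp point. The pads swing forward as they close: fully open they stand 13 mm farther back than shut.
Start: joints at [-1.267, 0.053, 1.613, -0, 1.476, -0.119], TCP at [0.256, -0.57, 0.231] pointing down, gripper open.
Joint ranges: [-3.01, 3.01], [-1.01, 2.22], [0.06, 2.58], [-1.02, 4.17], [0.09, 2.62], [-3.14, 3.14]. Speed limits (rad/s): [2.57, 2.57, 3.14, 3.14, 3.14, 3.14].

## Interface

Orientations are given as a unit quaternion [w, x, y, z].
In Python, from plant import manip gives the robot as it stands.
- The arm moves only by the shell command python3 -m pendant 'ROWS'. ROWS is JSON, a list of rows, each a list of 3 entries, a list of its own where there are three numbers: the opening, from 0 (shut) to 1 (fully open), then the shift along the tool's x, y, z in units of 12 cm (1.0 is 12 cm), then the turn about the tool's z in units of pi rad (1.0 is pi rad). In form: [[gripper, [dx, dy, dz], roll], ...]. A call has 1 to 10 rows; each row is the pose to reach, as a shift and turn from the pose commanded when the call began, along the tool's axes at that moment, turning the shorter way round; what a row does not reach only later rows make up. A row lasts 1/10 s, in which the tool goes at most 50 mm and 8.59 degrees, less where a joint would pass 70% of its speed; a pose out of reach is approached as far as the arm can. A call with a number of a shift or a turn outside -1 to 1 is refused whole. A call with a gripper value outside its range is refused whole. The fingers move at their own pace and stop on an object; the grip force is fixed at half the most. Time passes only in rows, so rows that repeat a pose let the fingers close. It gives the time, the measured TCP pose, the force, the opening and the grip force at its end, in the units of the state.
- manip.state(): the state, without advancing time (a new reading comes with each control period).
- manip.grab_frame(name): name is "scene" or "top" or "wrist"; returns a dict with "img" (480x640x3 uint8, red, green, blue), "fx", "fy", "cx", "cy" (pixels), "eye" and "rotation" of the camera in the world; the wrist camera has in their place "tool_from_camera" (4x4, takes a point from camera to tool coordinates, whose origin is the TCP and whose axes are the flange's). Camera axes: x right, y down, z forward; pixel columns grow to the right and rows downward; lengths in m; the calibration is good to about 2 mm. A picture is of the moment at which its call begins: read the wrist's pose just before it. There is no depth.
- manip.job_done(): hands the job in; it is judged then, once.
The state is a dict: "time": time; "joint_pos": joint angles; "joint_vel": joint speeds; "joint_efforts": joint torques, N m; "tool_pos": TCP position; "tool_rot": TCP orientation; "contact_force": force on the tool from outside, world axes, zero at the start; "ft_torque": the same for the moment, N m; "gripper_width": opening from 0.0 (shut) to 1.0 (fully open); "grasp_force": force on a finger pad.
Only numpy, scipy, OpenCV 4.12 (cv2) and the standard library are available. Lean on these libraries where they do the work, as an engineer would, in place of code of your own. Each camera call takes 0.05 s, during which the arm holds its last target. There are 200 camera calls.

## Task

The medicine drawer on the vanity counter has been left ajar. With the fingertips only, push the drawer fully shut, then press the round key on top of the unit fully down, then the square key fully down, and last push the brass lock plunger fully in, in that order; keys and plunger stay down by themselves. Do not press the long narrow key, lift nothing, and leave the tweezer case, cup, pill organiser and roll-on bottle where they are.

Things in the scene. Friction and masses are not known exactly. Their poses are not given: they have to be found in the camera images.
- unit: White medicine drawer unit fixed to the counter, 160 (x) x 280 (y) x 100 mm high. Origin: centre of its underside; x points from drawer front to back (the drawer closes along +x), y left, z up. On its flat top stand three keys in a row, at unit x = -20 mm, y = -56, 0, +56 mm, in varying order, each on a black plate 52 x 42 x 8 mm; the lock plunger stands behind the row.
- drawer (a joint): How far the drawer stands open, m: 0 = fully shut against its stop, 0.09 = stop of its travel. Slides level on friction of about 2.5 N, no spring: it stays where it is left.
- drawer_front (a point): Centre of the outer face of the drawer's front panel, which is pushed to shut it: flat pale wood, no handle, 280 mm wide, from 4 to 96 mm above the counter; this point is 50 mm above the counter and moves with the drawer. Shut, it lies at unit x = -92 mm. Its frame is parallel to the unit's, x pointing into the drawer.
- round_key (a joint): Travel of the round key, m: 0 = up as at the start, 0.008 = fully down on its stop. Slides vertically; no spring: it resists with about 2.5 N while moving and stays where it is left. Press first.
- round_key_top (a point): Centre of the top face of the round steel key, a disc 30 mm across; 122 mm above the counter when up, 114 mm when fully down; moves with the key.
- square_key (a joint): Travel of the square key, m: 0 = up as at the start, 0.008 = fully down on its stop. Slides vertically; no spring: it resists with about 2.5 N while moving and stays where it is left. Press second.
- square_key_top (a point): Centre of the top face of the square steel key, 28 x 28 mm; 122 mm above the counter when up, 114 mm when fully down; moves with the key.
- long_key (a joint): Travel of the long narrow key, m: 0 = up as at the start, 0.008 = fully down on its stop. Slides vertically; no spring: it resists with about 2.5 N while moving and stays where it is left. Not to be pressed.
- long_key_top (a point): Centre of the top face of the long narrow steel key, 44 mm along the unit's x and 12 mm along its y; 122 mm above the counter; moves with the key.
- lock (a joint): Travel of the brass lock plunger, m: 0 = out as at the start, 0.010 = fully in on its stop. Slides vertically; no spring: it resists with about 3.5 N while moving and stays where it is left. Pushed last.
- lock_top (a point): Centre of the top face of the brass lock plunger, an upright cylinder 20 mm across in a brass collar 32 mm across and 10 mm high, 65 mm behind the line of the keys; 132 mm above the counter when out, 122 mm when fully in; moves with the plunger.
- tweezer_case: Bystander: loose flat steel tweezer case 110 x 22 x 12 mm, lying on the unit's top near its left (+y) edge, long side along the unit's x. Origin: centre of its underside.
- cup: Bystander: loose white ceramic toothbrush cup, 74 mm across, 95 mm high, on the counter to the left of the unit. Origin: centre of its underside.
- organiser: Bystander: loose blue plastic pill organiser 40 x 155 x 25 mm with seven lids, on the counter to the right of the unit. Origin: centre of its underside, its y axis along the length.
- roll_on: Bystander: loose small amber glass roll-on bottle with black cap, 26 mm across, 70 mm high, on the counter to the right of the unit. Origin: centre of its underside.

How it is judged:
On the way, in this order (a step that is already met when the one before it is completed fails the run):
1. the drawer is pushed fully shut (within 3 mm) (value of joint drawer below 0.003 m), for 0.2 s.
2. the round key is fully down (within 1.5 mm) (value of joint round_key above 0.0065 m), for 0.1 s.
3. the square key is fully down (within 1.5 mm) (value of joint square_key above 0.0065 m), for 0.1 s.
4. the lock plunger is fully in (within 1.5 mm) (value of joint lock above 0.0085 m), for 0.1 s.
At the end, for the whole second after the job is handed in: The drawer is within 3 mm of fully shut, the round and square keys and the lock plunger are within 1.5 mm of fully down, the long key is up (less than 2 mm down), and the four bystanders rest within 20 mm of where they started (value of joint drawer below 0.003 m and value of joint each of round_key, square_key above 0.0065 m and value of joint lock above 0.0085 m and value of joint long_key below 0.002 m and distance of each of tweezer_case, cup, organiser, roll_on from where it was at the start of the episode below 0.02 m and linear speed of each of tweezer_case, cup, organiser, roll_on below 0.02 m/s); the robot touches nothing.
It fails at once if a key or the plunger is pressed (over 3 mm) out of order: the round key with the drawer over 6 mm open, the square key before the round one is down, the plunger before the square key is down ((value of joint round_key above 0.003 m and value of joint drawer above 0.006 m) or (value of joint square_key above 0.003 m and value of joint round_key below 0.006 m) or (value of joint lock above 0.003 m and value of joint square_key below 0.006 m)).
It fails at once if the long key is pressed (over 3 mm) (value of joint long_key above 0.003 m).
It fails at once if the drawer is pulled further out (beyond 75 mm) (value of joint drawer above 0.075 m).
It fails at once if a bystander is lifted, carried or pushed over 20 mm (distance of any of tweezer_case, cup, organiser, roll_on from where it was at the start of the episode above 0.02 m).
It fails at once if a bystander is tipped (angle between any of tweezer_case, cup, organiser, roll_on's own z axis and vertical above 0.4 rad).
It also fails if it takes over 51 s, if anything falls off the work surface, if the arm or the gripper's body presses on something with over 40 N, if the wrist force passes 120 N, or if a joint passes its speed limit or range.

## Working session

There is one attempt and no reset: what is moved stays moved. The work goes in short steps, Python scripts to look and compute and a shell command to move; the robot and the scene stay as the last step left them, time stands still between calls to the robot, and variables do not carry over. Pictures are saved under pics/ and viewed, at most 10 in all, crops included, and the job is handed in when it is done.

```bash
mkdir -p pics; cat > h.py <<'E'
import numpy as np, cv2
from plant import manip
def snap(n,f):
    d=manip.grab_frame(n); cv2.imwrite('pics/'+f,cv2.cvtColor(d['img'],cv2.COLOR_RGB2BGR)); return d
def ray(d,u,v,z):
    r=np.array([(u-d['cx'])/d['fx'],(v-d['cy'])/d['fy'],1.]); r=np.array(d['rotation'])@r; e=np.array(d['eye'])
    return e+r*(z-e[2])/r[2]
E
python3 - <<'E'
from h import *
import pickle
s=manip.state(); print(s['time'],s['tool_pos'],s['tool_rot'])
c={n:snap(n,n+'0.png') for n in('top','scene')}
pickle.dump(c,open('cams.pkl','wb'))
for n in c: print(n,c[n]['eye'],np.round(c[n]['rotation'],3).tolist(),c[n]['fx'])
E
```

```text
0.0 [ 0.25625177 -0.56937086  0.23007504] [-1.02743375e-03  9.77742992e-01  2.09803660e-01 -1.02585289e-04]
top [0.44108879 0.03744008 0.99434975] [0.054, -0.697, 0.713, -0.057] 445.64564727514687
scene [ 0.91729409 -0.48711137  0.75524892] [-0.365, 0.888, 0.262, -0.1] 500.8001424797811
```

View pics/top0.png

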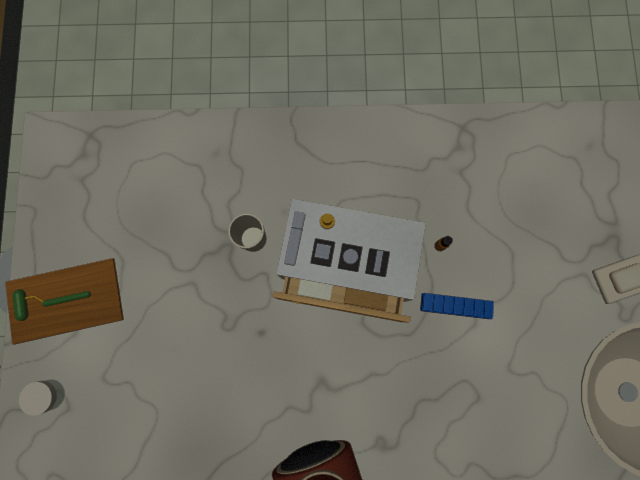

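View pics/scene0.png

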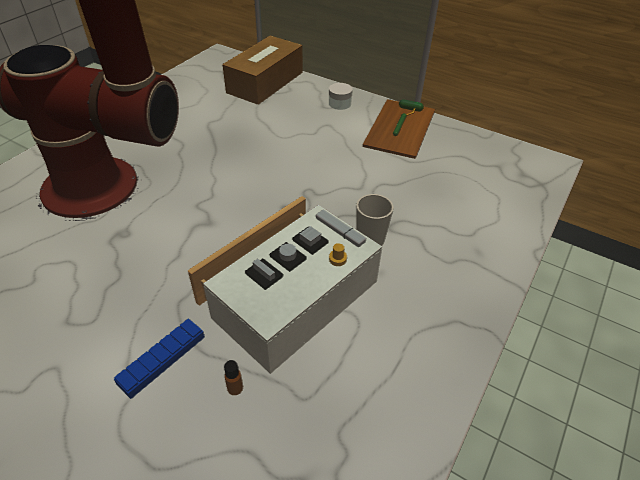

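Top view: the square key is at about (322,252), the round at (350,257) and the long at (378,262). The lock is at (327,221), the drawer front's top edge runs (275,295)–(408,319), and the unit's top corners are about (292,200), (424,222), (412,299) and (278,277). I'll enlarge it for better pixels.

```bash
python3 - <<'E'
import cv2
i=cv2.imread('pics/top0.png')[190:330,262:438]
cv2.imwrite('pics/crop1.png',cv2.resize(i,None,fx=4.25,fy=4.25,interpolation=cv2.INTER_CUBIC))
i=cv2.imread('pics/scene0.png')[190:330,180:390]
cv2.imwrite('pics/crop2.png',cv2.resize(i,None,fx=3.8,fy=3.8,interpolation=cv2.INTER_CUBIC))
E
```

```text
(no output)
```

View pics/crop1.png

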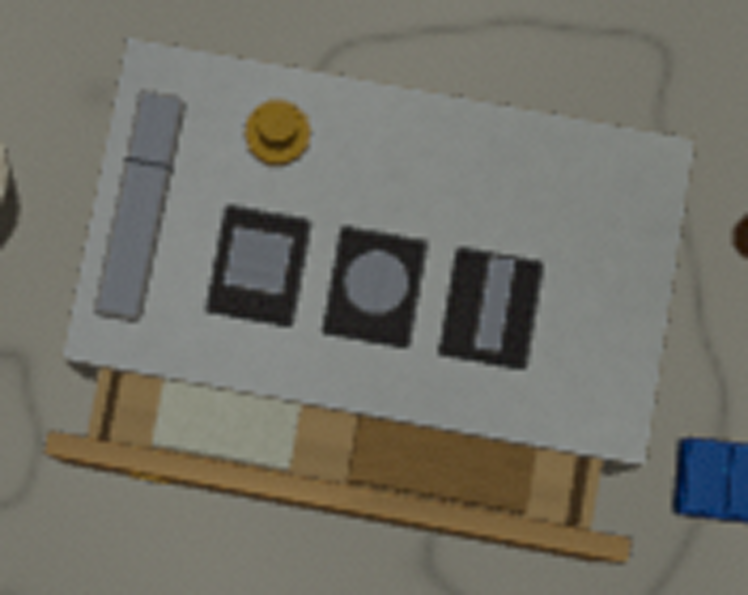

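View pics/crop2.png

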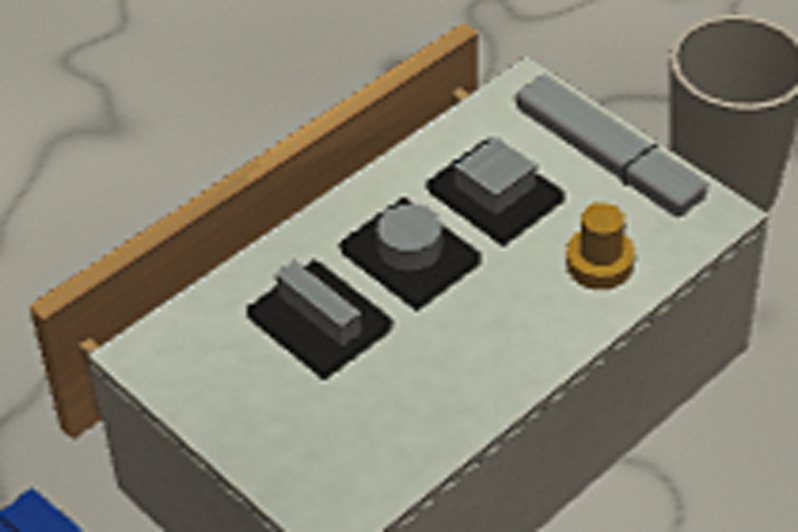

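Crop 1 (4.25×, offset 262,190) puts the key tops at square (259,260), round (376,281) and long (496,303). The lock top is at (279,126). The unit's corners are (128,40), (692,142), (646,462) and (68,360), and the outer edge of the drawer front runs (47,456)–(627,562). Crop 2 gives square (497,166), round (410,229), long (319,300) and lock (603,217).

```bash
python3 - <<'E'
from h import *
import pickle
c=pickle.load(open('cams.pkl','rb')); t,s=c['top'],c['scene']
T=lambda u,v,z: ray(t,262+(u+.5)/4.25-.5,190+(v+.5)/4.25-.5,z)
S=lambda u,v,z: ray(s,180+(u+.5)/3.8-.5,190+(v+.5)/3.8-.5,z)
P=np.array([T(*p,.1)[:2] for p in((128,40),(692,142),(646,462),(68,360))])
print('corners',P.round(4).tolist(),'sides',[np.linalg.norm(P[i]-P[i-1]).round(4) for i in range(4)])
yv=(P[0]+P[3]-P[1]-P[2]); yaw=np.arctan2(-yv[0],yv[1]); print('yaw corners',yaw, 'ctr',P.mean(0))
K={}
for n,a,b,z in(('sq',(259,260),(497,166),.122),('rd',(376,281),(410,229),.122),('lg',(496,303),(319,300),.122),('lk',(279,126),(603,217),.132)):
    K[n]=T(*a,z)[:2]; print(n,K[n].round(4),S(*b,z)[:2].round(4))
d=K['sq']-K['lg']; print('yaw keys',np.arctan2(-d[0],d[1]),np.linalg.norm(d))
F=np.array([T(47,456,.096)[:2],T(627,562,.096)[:2]]);print('front',F.round(4).tolist(),np.linalg.norm(F[0]-F[1]))
for yw in (yaw,np.arctan2(-d[0],d[1])):
  R=np.array([[np.cos(yw),-np.sin(yw)],[np.sin(yw),np.cos(yw)]])
  u=lambda p:((p-K['rd'])@R+[-.02,0]).round(4)
  print(yw,[ (k,u(K[k]).tolist()) for k in K],'corners',[u(p).tolist() for p in P],'front',[u(f).tolist() for f in F])
E
```

```text
Traceback (most recent call last):
  File "h.py", line 6, in ray
    r=np.array([(u-d['cx'])/d['fx'],(v-d['cy'])/d['fy'],1.]); r=np.array(d['rotation'])@r; e=np.array(d['eye'])
                                                                ~~~~~~~~~~~~~~~~~~~~~~~^~
ValueError: matmul: Input operand 1 has a mismatch in its core dimension 0, with gufunc signature (n?,k),(k,m?)->(n?,m?) (size 3 is different from 4)
```

```bash
sed -i "s/r=np.array(d\['rotation'\])@r/r=Rotation.from_quat(d['rotation'],scalar_first=True).apply(r)/; 1a from scipy.spatial.transform import Rotation" h.py; cat > m.py <<'E'
from h import *
import pickle
c=pickle.load(open('cams.pkl','rb')); t,s=c['top'],c['scene']
T=lambda u,v,z: ray(t,262+(u+.5)/4.25-.5,190+(v+.5)/4.25-.5,z)
S=lambda u,v,z: ray(s,180+(u+.5)/3.8-.5,190+(v+.5)/3.8-.5,z)
P=np.array([T(*p,.1)[:2] for p in((128,40),(692,142),(646,462),(68,360))])
print('corners',P.round(4).tolist(),'sides',[np.linalg.norm(P[i]-P[i-1]).round(4) for i in range(4)])
yv=(P[0]+P[3]-P[1]-P[2]); yaw=np.arctan2(-yv[0],yv[1]); print('yaw corners',yaw, 'ctr',P.mean(0))
K={}
for n,a,b,z in(('sq',(259,260),(497,166),.122),('rd',(376,281),(410,229),.122),('lg',(496,303),(319,300),.122),('lk',(279,126),(603,217),.132)):
    K[n]=T(*a,z)[:2]; print(n,K[n].round(4),S(*b,z)[:2].round(4))
d=K['sq']-K['lg']; print('yaw keys',np.arctan2(-d[0],d[1]),np.linalg.norm(d))
F=np.array([T(47,456,.096)[:2],T(627,562,.096)[:2]]);print('front',F.round(4).tolist(),np.linalg.norm(F[0]-F[1]))
for yw in (yaw,np.arctan2(-d[0],d[1])):
  R=np.array([[np.cos(yw),-np.sin(yw)],[np.sin(yw),np.cos(yw)]])
  u=lambda p:((p-K['rd'])@R+[-.02,0]).round(4)
  print(yw,[ (k,u(K[k]).tolist()) for k in K],'corners',[u(p).tolist() for p in P],'front',[u(f).tolist() for f in F])
q=Rotation.from_quat(manip.state()['tool_rot'],scalar_first=True).as_matrix();print(q.round(4))
E
python3 m.py
```

```text
corners [[0.6916, 0.1094], [0.6349, -0.1625], [0.4816, -0.1323], [0.5358, 0.1392]] sides [np.float64(0.1586), np.float64(0.2777), np.float64(0.1562), np.float64(0.2769)]
yaw corners -0.20125781665556697 ctr [ 0.5859781  -0.01156897]
sq [0.5783 0.0475] [0.5794 0.0491]
rd [ 0.5672 -0.0068] [ 0.5682 -0.0067]
lg [ 0.5557 -0.0622] [ 0.5591 -0.0638]
lk [0.6398 0.0368] [0.6424 0.0395]
yaw keys -0.20349998868122307 0.11201983580827375
front [[0.4909, 0.1497], [0.4354, -0.1218]] 0.2771252898610815
-0.20125781665556697 [('sq', [-0.02, 0.0554]), ('rd', [-0.02, 0.0]), ('lg', [-0.0202, -0.0566]), ('lk', [0.0423, 0.0572])] corners [[0.0786, 0.1386], [0.0774, -0.1391], [-0.0788, -0.1402], [-0.08, 0.1367]] front [[-0.126, 0.1381], [-0.1262, -0.1391]]
-0.20349998868122307 [('sq', [-0.0201, 0.0554]), ('rd', [-0.02, 0.0]), ('lg', [-0.0201, -0.0566]), ('lk', [0.0422, 0.0573])] corners [[0.0783, 0.1389], [0.0777, -0.1388], [-0.0785, -0.1403], [-0.0803, 0.1366]] front [[-0.1264, 0.1378], [-0.1259, -0.1393]]
[[ 9.119e-01  4.103e-01 -6.000e-04]
 [ 4.103e-01 -9.119e-01  1.800e-03]
 [ 2.000e-04 -1.900e-03 -1.000e+00]]
```

Both cameras agree to 2–3 mm and the known spacings check out: 112 mm across the keys, a 278 × 158 mm top, and the drawer about 34 mm open. I'll turn the tool so its x lies along the unit's x (yaw −0.203, roll about +0.2) and head for a point in front of the drawer.

```bash
cat > g.py <<'E'
import sys
from h import *
s=manip.state(); R=Rotation.from_quat(s['tool_rot'],scalar_first=True).as_matrix()
yw=-.203; O=np.array([.5872,-.0110]); c,n=np.cos(yw),np.sin(yw); U=np.array([[c,-n],[n,c]])
p=np.array(s['tool_pos']); print('t',s['time'],'unit',((p[:2]-O)@U).round(4),'z',p[2].round(4),'yaw',np.arctan2(R[1,0],R[0,0]).round(4),'F',np.round(s['contact_force'],1),'grip',s['gripper_width'])
for a in sys.argv[1:]:
    v=np.array(eval(a)); w=np.r_[O+U@v[:2],v[2]]; print(a,w.round(3),'rows shift',(R.T@(w-p)/.12).round(3))
E
python3 -m pendant '[[0,[0.2,-0.24,0],0.05],[0,[0.4,-0.48,0],0.1],[0,[0.6,-0.72,0],0.15],[0,[0.83,-0.98,0],0.2],[0,[0.83,-0.98,0],0.2],[0,[0.83,-0.98,0],0.2]]'; python3 g.py '(-.165,0,.23)'
```

```text
time: 0.7
tool_pos: [0.2992, -0.4212, 0.2311]
tool_rot: [0.0, 0.995, -0.102, -0.0]
contact_force: [-0.3, -0.2, 0.1]
gripper_width: 0.004
grasp_force: 0.0
t 0.7 unit [-0.1994 -0.4598] z 0.2311 yaw -0.2036 F [-0.3 -0.2  0.1] grip 0.004306160875673733
(-.165,0,.23) [0.426 0.022 0.23 ] rows shift [ 0.285 -3.832  0.008]
```

```bash
python3 -m pendant '[[0,[0.02,-0.4,0],0],[0,[0.05,-0.8,0],0],[0,[0.07,-1,0],0]]' >/dev/null;  python3 -m pendant '[[0,[0.02,-0.4,0],0],[0,[0.05,-0.8,0],0],[0,[0.07,-1,0],0]]'>/dev/null;  python3 -m pendant '[[0,[0.02,-0.4,0],0],[0,[0.05,-0.8,0],0],[0,[0.07,-1,0],0]]'>/dev/null; python3 -m pendant '[[0,[0.02,-0.4,0],0],[0,[0.05,-0.83,0],0],[0,[0.05,-0.83,0],0],[0,[0.05,-0.83,0],0]]'>/dev/null; python3 g.py '(-.165,0,.06)' '(-.1,0,.06)'
```

```text
t 2.0 unit [-0.1666 -0.0005] z 0.2313 yaw -0.2024 F [-0.3 -0.5  0.6] grip 0.0001849507773740445
(-.165,0,.06) [0.426 0.022 0.06 ] rows shift [ 0.014 -0.005  1.427]
(-.1,0,.06) [0.489 0.009 0.06 ] rows shift [ 0.556 -0.005  1.427]
```

```bash
python3 -m pendant '[[0,[0,0,0.3],0],[0,[0,0,0.6],0],[0,[0,0,0.9],0],[0,[0,0,0.9],0]]' >/dev/null;  python3 -m pendant '[[0,[0,0,0.25],0],[0,[0,0,0.52],0],[0,[0,0,0.52],0],[0,[0,0,0.52],0]]'>/dev/null; python3 g.py; python3 -m pendant '[[0,[0.08,0,0],0],[0,[0.16,0,0],0],[0,[0.22,0,0],0],[0,[0.28,0,0],0],[0,[0.34,0,0],0],[0,[0.39,0,0],0],[0,[0.43,0,0],0],[0,[0.43,0,0],0]]'; python3 g.py '(-.103,0,.06)'
```

```text
t 2.8 unit [-0.1661 -0.0018] z 0.0624 yaw -0.207 F [-0.1  0.4  0.2] grip 0.0006677768866296352
time: 3.6
tool_pos: [0.4746, 0.011, 0.0608]
tool_rot: [0.0, 0.995, -0.103, 0.0]
contact_force: [0.0, 0.2, -0.6]
gripper_width: 0.002
grasp_force: 0.0
t 3.6 unit [-0.1147 -0.0011] z 0.0608 yaw -0.2055 F [ 0.   0.2 -0.6] grip 0.0016635009178042636
(-.103,0,.06) [0.486 0.01  0.06 ] rows shift [ 0.098 -0.01   0.007]
```

```bash
for i in 1 2; do python3 -m pendant '[[0,[0.015,0,0],0],[0,[0.03,0,0],0],[0,[0.045,0,0],0]]' | grep -E 'force'; python3 g.py; done
```

```text
contact_force: [-2.1, 1.2, 0.9]
grasp_force: 1.3
t 3.9 unit [-0.1104 -0.0011] z 0.0607 yaw -0.2055 F [-2.1  1.2  0.9] grip 8.859527123665438e-05
contact_force: [-2.8, 0.7, 1.3]
grasp_force: 1.3
t 4.2 unit [-0.1048 -0.0011] z 0.0607 yaw -0.2055 F [-2.8  0.7  1.3] grip 0.0002330394871251017
```

Force of about 2.5–3 N means the drawer is sliding. I'll keep going in small steps until it hits its stop.

```bash
for i in 1 2; do python3 -m pendant '[[0,[0.015,0,0],0],[0,[0.03,0,0],0],[0,[0.03,0,0],0]]' | grep -E 'contact'; python3 g.py; done; python3 -c "
from h import *
snap('top','top1.png'); i=cv2.imread('pics/top1.png')[190:330,262:438]
cv2.imwrite('pics/crop3.png',cv2.resize(i,None,fx=4.25,fy=4.25,interpolation=cv2.INTER_CUBIC))"
```

```text
contact_force: [-9.0, 1.2, 6.3]
t 4.5 unit [-0.1027 -0.0011] z 0.0607 yaw -0.2054 F [-9.   1.2  6.3] grip 0.0021227687126399034
contact_force: [-25.6, 3.2, 20.5]
t 4.8 unit [-0.1029 -0.0012] z 0.0607 yaw -0.205 F [-25.6   3.2  20.5] grip 0.0001953839769822396
```

View pics/crop3.png

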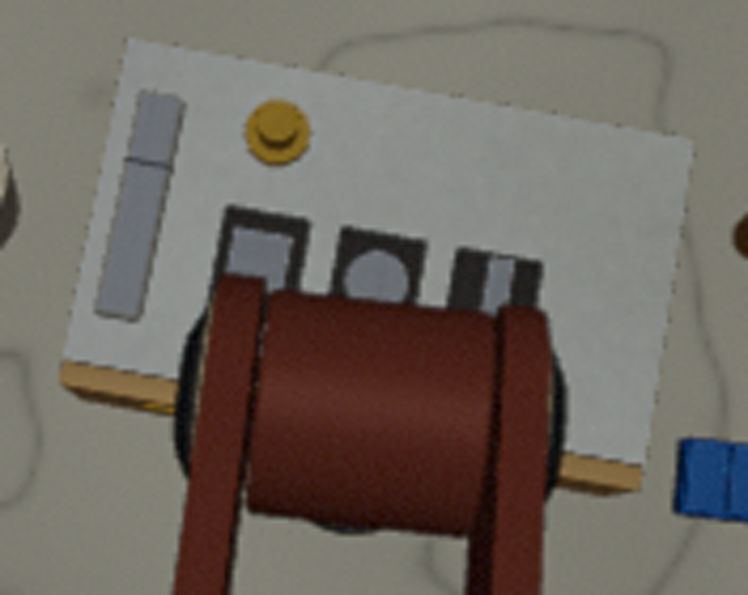

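The crop shows the drawer panel flush against the unit with no gap. The tool stalled at unit x −0.103, which is −92 mm less the 11 mm half finger, so the drawer is shut. Next I back off, rise and go over the round key.

```bash
python3 -m pendant '[[0,[-0.15,0,0],0],[0,[-0.35,0,0],0],[0,[-0.35,0,-0.4],0],[0,[-0.35,0,-0.8],0],[0,[-0.35,0,-1],0],[0,[-0.35,0,-1],0],[0,[-0.35,0,-1],0]]' >/dev/null; python3 g.py '(-.02,0,.14)'
```

```text
t 5.55 unit [-0.1386 -0.001 ] z 0.1817 yaw -0.2056 F [ 0.2  0.5 -0.1] grip -0.003349704735105389
(-.02,0,.14) [ 0.568 -0.007  0.14 ] rows shift [ 0.987 -0.011  0.351]
```

```bash
python3 -m pendant '[[0,[0.35,0,0],0],[0,[0.7,0,0],0],[0,[0.99,-0.01,0],0],[0,[0.99,-0.01,0.2],0],[0,[0.99,-0.01,0.35],0],[0,[0.99,-0.01,0.35],0],[0,[0.99,-0.01,0.35],0]]' >/dev/null; python3 g.py '(-.02,0,.122)' '(-.02,0,.113)'
```

```text
t 6.25 unit [-0.0217 -0.0002] z 0.1371 yaw -0.2055 F [ 0.4 -0.8  0.2] grip -0.0004115070946274648
(-.02,0,.122) [ 0.568 -0.007  0.122] rows shift [ 0.014 -0.002  0.126]
(-.02,0,.113) [ 0.568 -0.007  0.113] rows shift [ 0.014 -0.002  0.201]
```

```bash
python3 -c "
from h import *
d=snap('scene','s2.png'); i=cv2.imread('pics/s2.png')[140:330,180:390]
cv2.imwrite('pics/crop4.png',cv2.resize(i,None,fx=3,fy=3,interpolation=cv2.INTER_CUBIC))"
```

```text
(no output)
```

View pics/crop4.png

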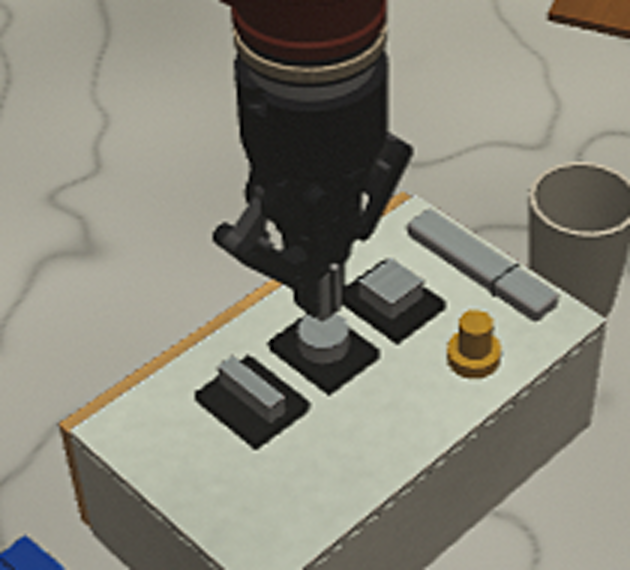

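The closed tips sit right over the round disc at crop (323,330), and the drawer is flush. I'll press in small steps and watch the force.

```bash
python3 -m pendant '[[0,[0.01,0,0.04],0],[0,[0.01,0,0.08],0],[0,[0.01,0,0.11],0],[0,[0.01,0,0.13],0],[0,[0.01,0,0.15],0],[0,[0.01,0,0.15],0]]' >/dev/null; python3 g.py;  for i in 1 2; do python3 -m pendant '[[0,[0,0,0.015],0],[0,[0,0,0.03],0],[0,[0,0,0.03],0]]' >/dev/null; python3 g.py; done
```

```text
t 6.9 unit [-0.0195 -0.0001] z 0.1208 yaw -0.2055 F [ 0.3 -1.1  1.3] grip -0.004226372433845322
t 7.2 unit [-0.0193 -0.0001] z 0.1173 yaw -0.2055 F [-0.2 -0.9  0.7] grip 0.0001746004714510457
t 7.5 unit [-0.0192 -0.0001] z 0.1141 yaw -0.2055 F [-1.   0.4  3.8] grip 0.0037117955800680382
```

```bash
python3 -m pendant '[[0,[0,0,0.02],0],[0,[0,0,0.03],0],[0,[0,0,0.03],0]]' >/dev/null; python3 g.py '(-.02,.056,.14)'
```

```text
t 7.8 unit [-0.019  -0.0001] z 0.1139 yaw -0.2053 F [-10.1   1.7  20.9] grip -0.00026952272215186843
(-.02,.056,.14) [0.579 0.048 0.14 ] rows shift [-0.009 -0.467 -0.218]
```

The round key is on its stop: z 0.1139 with 21 N. Next is the square key, going up, over and down to about z 0.13.

```bash
python3 -m pendant '[[0,[0,0,-0.2],0],[0,[0,0,-0.35],0],[0,[0,-0.25,-0.35],0],[0,[-0.01,-0.465,-0.35],0],[0,[-0.01,-0.465,-0.3],0],[0,[-0.01,-0.465,-0.15],0],[0,[-0.01,-0.465,-0.12],0],[0,[-0.01,-0.465,-0.12],0]]' >/dev/null; python3 g.py '(-.02,.056,.122)' '(-.02,.056,.114)'
```

```text
t 8.6 unit [-0.0215  0.055 ] z 0.1229 yaw -0.2059 F [0.1 0.5 0.5] grip 0.00039716971947342464
(-.02,.056,.122) [0.579 0.048 0.122] rows shift [ 0.013 -0.008  0.007]
(-.02,.056,.114) [0.579 0.048 0.114] rows shift [ 0.013 -0.008  0.074]
```

```bash
for i in 1 2 3; do python3 -m pendant '[[0,[0,0,0.02],0],[0,[0,0,0.035],0],[0,[0,0,0.035],0]]' >/dev/null; python3 g.py '(.044,.057,.15)'; done
```

```text
t 8.9 unit [-0.0202  0.0554] z 0.1207 yaw -0.2059 F [ 0.3 -0.3  0.4] grip 0.0009518981327630687
(.044,.057,.15) [0.642 0.036 0.15 ] rows shift [ 0.535 -0.015 -0.243]
t 9.2 unit [-0.0201  0.0556] z 0.1163 yaw -0.2055 F [ 0.3 -0.6  0.9] grip 0.000769443040654126
(.044,.057,.15) [0.642 0.036 0.15 ] rows shift [ 0.535 -0.013 -0.28 ]
t 9.5 unit [-0.02    0.0556] z 0.1139 yaw -0.2054 F [-5.  -1.8 10.5] grip -0.0010261696651129863
(.044,.057,.15) [0.642 0.036 0.15 ] rows shift [ 0.534 -0.013 -0.3  ]
```

The square key is also on its stop, at z 0.1139 with 10 N. Now the lock: rise to about 0.16, move over, and come down to just above 0.132.

```bash
python3 -m pendant '[[0,[0,0,-0.2],0],[0,[0,0,-0.4],0],[0,[0.25,0,-0.4],0],[0,[0.53,-0.01,-0.4],0],[0,[0.53,-0.01,-0.4],0],[0,[0.53,-0.01,-0.3],0],[0,[0.53,-0.01,-0.2],0],[0,[0.53,-0.01,-0.2],0]]' >/dev/null; python3 g.py '(.044,.057,.132)' '(.044,.057,.122)'; python3 -c "
from h import *
d=snap('scene','s3.png'); i=cv2.imread('pics/s3.png')[140:330,180:390]
cv2.imwrite('pics/crop5.png',cv2.resize(i,None,fx=3,fy=3,interpolation=cv2.INTER_CUBIC))"
```

```text
t 10.3 unit [0.0404 0.0565] z 0.1323 yaw -0.2053 F [-0.2  0.1 -0.7] grip 0.002807934266460475
(.044,.057,.132) [0.642 0.036 0.132] rows shift [ 0.03  -0.004  0.003]
(.044,.057,.122) [0.642 0.036 0.122] rows shift [ 0.03  -0.004  0.086]
```

View pics/crop5.png

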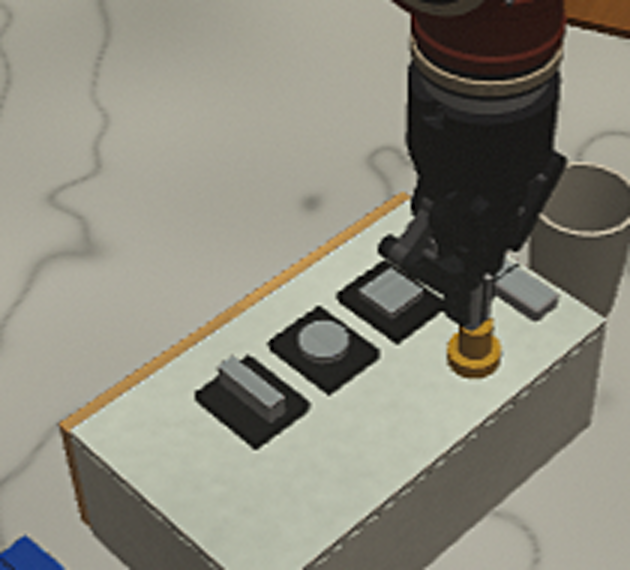

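Both keys have dropped onto their plates, and the tips are on the plunger at crop (477,322). Pressing now.

```bash
for i in 1 2 3; do python3 -m pendant '[[0,[0.01,0,0.02],0],[0,[0.01,0,0.035],0],[0,[0.01,0,0.035],0]]' >/dev/null; python3 g.py; done
```

```text
t 10.65 unit [0.0441 0.0567] z 0.1317 yaw -0.2055 F [-0.5  0.9 -0.2] grip 0.0014540092617087654
t 10.95 unit [0.0456 0.0568] z 0.1278 yaw -0.2055 F [-1.5  0.4  2. ] grip 0.0006323564654540442
t 11.25 unit [0.0469 0.0568] z 0.1231 yaw -0.2055 F [-0.5 -0.   2.7] grip -0.0013475138003584432
```

```bash
python3 -m pendant '[[0,[-0.01,0,0.015],0],[0,[-0.01,0,0.03],0],[0,[-0.01,0,0.03],0]]' >/dev/null; python3 g.py; 
```

```text
t 11.55 unit [0.0468 0.0567] z 0.122 yaw -0.2055 F [-1.3  0.2  9.2] grip -0.0005986400507620226
```

The plunger is on its stop at z 0.122 with 9 N. I'll rise clear and check.

```bash
python3 -m pendant '[[0,[0,0,0.015],0],[0,[0,0,0.015],0],[0,[0,0,-0.3],0],[0,[0,0,-0.6],0],[0,[0,0,-1],0],[0,[0,0,-1],0],[0,[0,0,-1],0]]' >/dev/null; python3 g.py; python3 -c "
from h import *
snap('scene','s4.png'); i=cv2.imread('pics/s4.png')[140:420,100:420]
cv2.imwrite('pics/crop6.png',cv2.resize(i,None,fx=2.1,fy=2.1,interpolation=cv2.INTER_CUBIC))"
```

```text
t 12.25 unit [0.0461 0.0566] z 0.2411 yaw -0.2056 F [ 0.3  0.1 -0.6] grip 0.0010000482088021545
```

View pics/crop6.png

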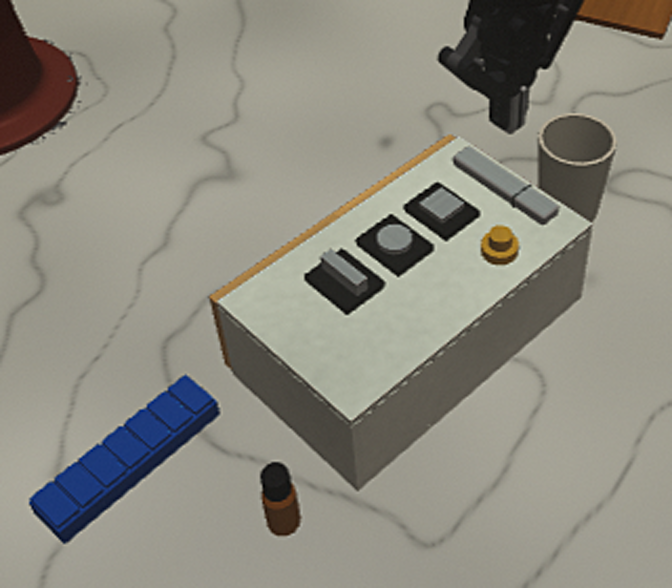

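The drawer is flush, and the round key (394,238), square key (441,204) and plunger (501,238) are all down. The long key (344,268) is still up and the bystanders haven't moved. Handing in.

```bash
python3 -c "
from plant import manip
print(manip.job_done())"
```

```text
the job is handed in; nothing more can be done
None
```

I shut the drawer, pressed the round key, the square key and then the lock plunger onto their stops in that order, and handed the job in at about 12 s; the final picture showed the long key still up and the bystanders in place, but no verdict was returned.

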